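# Move the router tool holders one step along the tool-setting bench

### The arm

A 6-joint arm with a two-finger parallel gripper is mounted at the origin on the work surface. World frame = base frame: x ahead of the robot, y to its left, z up, the work surface at z = 0. Lengths are in m, angles in rad, forces in N, time in s.
With the tool pointing down it reaches from about 0.325 to 0.9 m from the base axis. Payload 6.1 kg.
Tool frame: the origin (TCP) lies midway between the tips of the shut fingers; the grasp point (between the pads) lies 19 mm behind it (r.grip_point_offset is the distance from the TCP to the grasp point, in m); z points along the fingers, x is the direction in which the jaws open and shut, and the axes are right-handed (so a half turn about z gives the same grasp; the last joint's range is limited). The gripper opens to 87 mm and grips with 3 to 60 N. Pads are 19 mm wide; open, the fingers measure 117 mm over their backs; the gripper's body (75 mm by 190 mm) begins 51 mm behind the grasp point.
Start: joints at [-1.414, 0.22, 1.526, -0, 1.395, -0.126], TCP at [0.174, -0.6, 0.223] pointing down, gripper open.
Joint ranges: [-2.98, 2.98], [-0.91, 2.08], [0.09, 2.57], [-1.24, 4.39], [0.2, 2.65], [-2.68, 2.68]. Speed limits (rad/s): [2.57, 2.57, 3.01, 3.14, 3.14, 3.14].

### API

Orientations are given as [roll, pitch, yaw] about the fixed x, y, z axes, in that order (R = Rz(yaw) Ry(pitch) Rx(roll)).
In Python, from rig import r gives the robot as it stands.
- The arm moves only by the tool apply_moves, never from a script. Its argument "series" is one flat list of numbers, 6 for each row, row after row: the shift along the world's x, y, z in m, then the turn, a rotation vector about the world's x, y, z in rad. In form: [x, y, z, wx, wy, wz, x, y, z, wx, wy, wz, ...]. A call has 1 to 12 rows; each row is the pose to reach, as a shift and turn from the pose measured when the call began; what a row does not reach only later rows make up. A row lasts 1/12 s, in which the tool goes at most 41.7 mm and 7.16 degrees, less where a joint would pass 70% of its speed; a pose out of reach is approached as far as the arm can. A call with a gripper value outside its range is refused whole. "fingers" is the finger opening in m, from 0 to 0.087, set as the call begins (left out, the last holds). The fingers move at their own pace and stop on an object; the grip force is fixed at half the most. Time passes only in rows, so rows that repeat a pose let the fingers close. It gives the time, the measured TCP pose, the force and the opening at its end, in the units of the state.
- r.sense(): the state, without advancing time (a new reading comes with each control period).
- r.grab_frame(name): name is "scene" or "side" or "wrist"; returns a dict with "image" (420x560x3 uint8, red, green, blue), "range_z" (420x560 float32, m along the optical axis (not along the pixel's ray), 0 where there is no reading), "intrinsics" (3x3 intrinsics, pixels), "R" (3x3) and "t" (3): a world point X has camera coordinates R X + t. Camera axes: x right, y down, z forward; pixel columns grow to the right and rows downward; lengths in m; the calibration is good to about 2 mm. A picture is of the moment at which its call begins.
- r.sign_off(): hands the job in, once; it reports no verdict.
The state is a dict: "t": time; "joint_pos": joint angles; "dq": joint speeds; "joint_efforts": joint torques, N m; "ee_pos": TCP position; "ee_rot": TCP orientation; "ft_force": force on the tool from outside, world axes, zero at the start; "moment": the same for the moment, N m; "grip_width": opening from 0.0 (shut) to 1.0 (fully open).
Only numpy, scipy, OpenCV 4.12 (cv2) and the standard library are available. Lean on these libraries where they do the work, as an engineer would, in place of code of your own. Each camera call takes 0.05 s, during which the arm holds its last target. There are 200 camera calls.

### The job

Move the three tools on this tool-setting bench on to their next places: the V-groove cutter from the height presetter into the rack's middle pocket, the spiral cutter from the tightening stand into the presetter, and the surfacing cutter from the rack's middle pocket into the tightening stand. All three places are taken, so the empty spare pocket on the bench is there for parking a tool meanwhile. Lower each holder in upright until its flange rests on the rim, never drop one, and leave the other two holders standing in the rack.

Things in the scene. Friction and masses are not known exactly. Their poses are not given: they have to be found in the camera images.
- vgroove_tool: Loose round holder, cutter up; origin: centre of its bottom. Going up (z, mm): pull stud dia. 14 to 24, taper dia. 18-32 to 72, flange dia. 50 to 90 (its underside, z 72, rests on the rim), neck dia. 32 to 108, dark nut dia. 42 to 130 (grip here, from above). Cutter: V bit, a cone 32 mm wide, point up, top z 158. 0.5 kg. Starts in the presetter.
- spiral_tool: Loose round holder, cutter up; origin: centre of its bottom. Going up (z, mm): pull stud dia. 14 to 24, taper dia. 18-32 to 72, flange dia. 50 to 90 (its underside, z 72, rests on the rim), neck dia. 32 to 108, dark nut dia. 42 to 130 (grip here, from above). Cutter: slim spiral end mill dia. 12, top z 158. 0.5 kg. Starts in the tightening stand.
- surfacing_tool: Loose round holder, cutter up; origin: centre of its bottom. Going up (z, mm): pull stud dia. 14 to 24, taper dia. 18-32 to 72, flange dia. 50 to 90 (its underside, z 72, rests on the rim), neck dia. 32 to 108, dark nut dia. 42 to 130 (grip here, from above). Cutter: flat round head dia. 36 with 3 inserts, top z 152. 0.55 kg. Starts in the rack's middle pocket.
- rack: Fixed grey sheet-steel rack, 78 (x) by 315 mm (y), with three equal black pockets in a row along its y axis, 100 mm apart; rims at z 95, outer dia. 60, hole dia. 37 mm. Origin on the bench on the middle pocket's axis; a holder seated there has its origin at z 23 mm. The two outer pockets hold tools that stay.
- stand: Fixed tightening stand: dark square plate 120 x 120 x 10 mm with a thick bright aluminium cylinder, outer dia. 88, six small screws on its rim at z 90, hole dia. 37 mm. Nothing to operate. Origin on the bench on the hole's axis; a seated holder has its origin at z 18 mm.
- presetter: Fixed tool height presetter: grey base 220 x 150 mm, 35 high; bright steel socket, outer dia. 72, rim at z 112, hole dia. 37 mm; at x +140 mm a column up to z 295 with carriage (nearest face x +116) and side arm. Nothing to operate. Origin on the bench on the socket's axis; a seated holder has its origin at z 40 mm.
- spare: Fixed spare pocket, empty at the start: plywood block 90 x 90 x 22 mm with one black plastic pocket, rim at z 100, outer dia. 60, hole dia. 37 mm. Origin on the bench on the pocket's axis; a seated holder has its origin at z 28 mm.
- roundnose_tool: Loose round holder, cutter up; origin: centre of its bottom. Going up (z, mm): pull stud dia. 14 to 24, taper dia. 18-32 to 72, flange dia. 50 to 90 (its underside, z 72, rests on the rim), neck dia. 32 to 108, dark nut dia. 42 to 130 (grip here, from above). Cutter: dome dia. 19, top z 152. 0.5 kg. Stands in the rack pocket at rack y +100 mm; stays there.
- empty_holder: Loose round holder, cutter up; origin: centre of its bottom. Going up (z, mm): pull stud dia. 14 to 24, taper dia. 18-32 to 72, flange dia. 50 to 90 (its underside, z 72, rests on the rim), neck dia. 32 to 108, dark nut dia. 42 to 130 (grip here, from above). No cutter, empty collet, top z 131. 0.45 kg. Stands in the rack pocket at rack y -100 mm; stays there.
There are look-alikes about, which are no part of the job. What is shaped like the spiral_tool but orange is not meant.

How it is judged:
By the outcome, as a careful person would: the job done as asked, in the order asked, and still so for the second after the job is handed in, with the robot touching nothing.
It also fails if it takes over 128 s, if anything falls off the work surface, if the arm or the gripper's body presses on something with over 40 N, if the wrist force passes 120 N, or if a joint passes its speed limit or range.

## Working session

There is one attempt and no reset: what is moved stays moved. The work goes in short steps, Python scripts to look and compute and a tool call to move; the robot and the scene stay as the last step left them, time stands still between calls to the robot, and variables do not carry over. Pictures are saved under pics/ and viewed, on a budget of 14 in all, crops included, one or two more only if the job needs it, and the job is handed in when it is done.

Besides the shell and the picture viewer there is one more tool, called by a JSON object that holds its "fn" and its "kwargs", one argument or row to a line. apply_moves: Moves the arm, as the interface text tells. Its arguments: {"type":"object","properties":{"series":{"type":"array","items":{"type":"number"}},"fingers":{"type":"number"}},"required":["series"]}

```bash
ls; mkdir -p pics
python3 - <<'E'
from rig import r
import cv2,numpy as np
s=r.sense();print({k:np.round(v,3) for k,v in s.items()}, r.grip_point_offset)
for n in["scene","side","wrist"]:
    f=r.grab_frame(n);np.savez(f"pics/{n}0.npz",**f)
    cv2.imwrite(f"pics/{n}0.png",f["image"][...,::-1]);print(n,f["intrinsics"].round(1).tolist(),f["R"].round(3).tolist(),f["t"].round(3), (-f["R"].T@f["t"]).round(3))
E
```

```text
pics
{'t': np.float64(0.0), 'joint_pos': array([-1.414,  0.221,  1.528, -0.   ,  1.395, -0.126]), 'dq': array([-0.001, -0.001,  0.001,  0.   , -0.001, -0.   ]), 'joint_efforts': array([ 1.0000e-03, -4.9461e+01, -3.8738e+01,  7.0000e-02,  5.7000e-02,
       -0.0000e+00]), 'ee_pos': array([ 0.174, -0.6  ,  0.221]), 'ee_rot': array([-3.141e+00,  2.000e-03, -1.288e+00]), 'ft_force': array([-0.215,  0.003,  0.391]), 'moment': array([-0.039,  0.009,  0.002]), 'grip_width': np.float64(1.001)} 0.0187
scene [[399.1, 0.0, 279.0], [0.0, 399.1, 210.9], [0.0, 0.0, 1.0]] [[-0.271, 0.962, 0.013], [0.761, 0.222, -0.61], [-0.59, -0.155, -0.792]] [ 0.173 -0.434  1.54 ] [1.285 0.169 0.953]
side [[504.7, 0.0, 282.9], [0.0, 504.7, 207.4], [0.0, 0.0, 1.0]] [[-0.932, -0.362, -0.021], [-0.208, 0.581, -0.787], [0.297, -0.729, -0.617]] [0.549 0.17  1.384] [0.136 1.109 0.999]
wrist [[315.5, 0.0, 279.7], [0.0, 315.5, 207.0], [0.0, 0.0, 1.0]] [[0.278, -0.961, -0.001], [-0.919, -0.266, 0.292], [-0.281, -0.08, -0.956]] [-0.625 -0.035  0.391] [ 0.252 -0.578  0.383]
```

View pics/scene0.png

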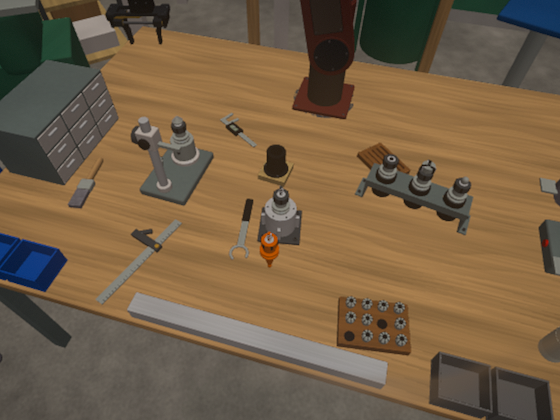

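View pics/side0.png

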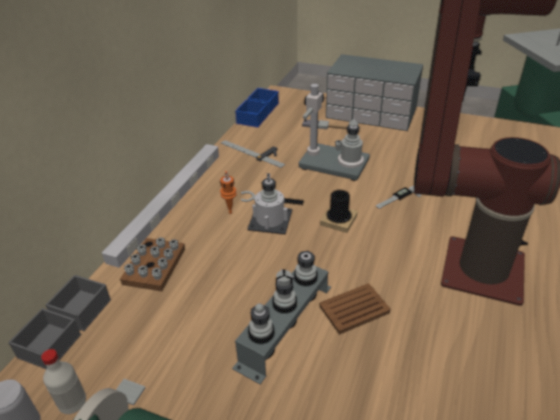

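The scene view shows the presetter with a tool at (180,140), the stand with a tool at (281,200), the orange look-alike at (270,248), the spare pocket at (276,158) and the rack tools at (389,165), (424,177) and (460,190). The side view shows the same things: presetter (351,140), stand (268,198), orange (228,185), spare (339,207) and rack (306,265), (284,290), (260,320).

```bash
cat > h.py <<'E'
import numpy as np,cv2
from scipy.optimize import least_squares
def cloud(f):
    K=f["intrinsics"];z=f["range_z"];v,u=np.mgrid[:z.shape[0],:z.shape[1]]
    P=np.stack([(u-K[0,2])/K[0,0]*z,(v-K[1,2])/K[1,1]*z,z],-1)
    W=(P-f["t"])@f["R"]; W[z<=0]=np.nan; return W
def circ(xy,rad,c0):
    s=least_squares(lambda c:np.hypot(*(xy-c).T)-rad,c0,loss="soft_l1",f_scale=.002)
    return s.x,np.median(np.abs(s.fun)) if 0 else np.median(np.abs(np.hypot(*(xy-s.x).T)-rad))
E
python3 - <<'E'
import numpy as np,cv2
from h import *
F={n:dict(np.load(f"pics/{n}0.npz")) for n in("scene","side")}
C={n:cloud(F[n]) for n in F}
px={"vg":((180,140),(351,140)),"spiral":((281,200),(268,198)),"spare":((276,158),(339,207)),"rackA":((389,165),(306,265)),"rackM":((424,177),(284,290)),"rackB":((460,190),(260,320)),"orange":((270,245),(228,185))}
for k,(a,b) in px.items():
    for n,(u,v) in zip(F,(a,b)): print(k,n,C[n][v,u].round(3))
tiles=[]
for u,v in [(180,145),(281,205),(276,160),(389,165),(424,177),(460,190)]:
    tiles.append(cv2.resize(F["scene"]["image"][v-40:v+40,u-40:u+40],(260,260),interpolation=cv2.INTER_CUBIC))
im=np.vstack([np.hstack(tiles[:3]),np.hstack(tiles[3:])])
cv2.imwrite("pics/crop1.png",im[...,::-1])
E
```

```text
vg scene [ 0.499 -0.35   0.131]
vg side [ 0.473 -0.341  0.127]
spiral scene [0.652 0.007 0.151]
spiral side [0.625 0.024 0.103]
spare scene [ 0.46  -0.061  0.1  ]
spare side [ 0.424 -0.036  0.079]
rackA scene [0.442 0.263 0.147]
rackA side [0.414 0.289 0.144]
rackM scene [0.46  0.361 0.147]
rackM side [0.433 0.387 0.151]
rackB scene [0.481 0.457 0.147]
rackB side [0.45  0.484 0.15 ]
orange scene [0.779 0.015 0.129]
orange side [0.752 0.028 0.123]
```

View pics/crop1.png

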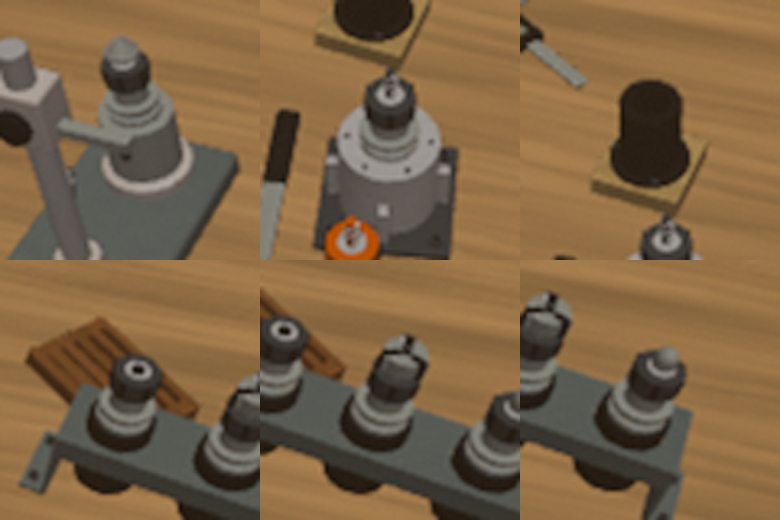

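The crops show, by scene pixel:
- **(180,140):** the grey V bit in the presetter.
- **(281,200):** the steel-coloured slim spiral in the stand. It fits; the other spiral shape at (270,248) is orange, so it isn't the one meant.
- **(276,158):** the empty black spare pocket.
- **Rack:** empty holder (389,165), surfacing head in the middle (424,177), dome (460,190).

Next I measure the axes and heights in both views.

Run:
```python
from h import *
F={n:dict(np.load(f"pics/{n}0.npz")) for n in("scene","side")}
C={n:cloud(F[n]).reshape(-1,3) for n in F}
st={"preset":((.485,-.355),40,112),"stand":((.63,.01),18,90),"rackA":((.428,.273),23,95),"rackM":((.447,.371),23,95),"rackB":((.466,.468),23,95)}
for k,(c0,o,rim) in st.items():
  for n in C:
    P=C[n];
    out=[]
    for lo,hi,rad in((110,128,.021),(74,88,.025)):
        m=(np.hypot(*(P[:,:2]-c0).T)<.045)&(P[:,2]>(o+lo)/1e3)&(P[:,2]<(o+hi)/1e3)
        c,e=circ(P[m,:2],rad,c0); out.append((m.sum(),c.round(4),round(e,4)))
    m=np.hypot(*(P[:,:2]-out[0][1]).T)<.03
    print(k,n,out,"top z",np.nanpercentile(P[m,2],[99,100]).round(3))
c0=(.44,-.05)
for n in C:
    P=C[n];m=(np.hypot(*(P[:,:2]-c0).T)<.06)&(P[:,2]>.03)&(P[:,2]<.093)
    c,e=circ(P[m,:2],.03,c0)
    q=P[(np.hypot(*(P[:,:2]-c0).T)<.06)&(P[:,2]>.094)]
    print("spare",n,m.sum(),c.round(4),e.round(4),"rimz",np.median(q[:,2]).round(4),len(q),((q.max(0)+q.min(0))/2).round(4))
    # presetter tall parts, stand rim
    q=P[(np.hypot(*(P[:,:2]-(.485,-.355)).T)<.25)&(P[:,2]>.2)]
    print(n,"column",np.median(q,0).round(3),len(q),q.min(0).round(3),q.max(0).round(3))
    for k,(c,a) in {"preset":((.485,-.355),(.026,.036)),"stand":((.63,.01),(.028,.043)),"rackM":((.447,.371),(.026,.03))}.items():
        d=np.hypot(*(P[:,:2]-c).T);q=P[(d<a[1]+.01)&(P[:,2]>.08)&(P[:,2]<.12)]
        h,b=np.histogram(q[:,2],bins=20,range=(.08,.12));print(k,n,"z hist peak",b[h.argmax()].round(3),h.tolist())
```

```text
preset scene [(np.int64(63), array([ 0.4731, -0.362 ]), np.float64(0.0007)), (np.int64(132), array([ 0.4742, -0.3602]), np.float64(0.0038))] top z [0.199 0.203]
preset side [(np.int64(71), array([ 0.4752, -0.3581]), np.float64(0.002)), (np.int64(66), array([ 0.4759, -0.3593]), np.float64(0.0027))] top z [0.194 0.199]
stand scene [(np.int64(53), array([ 0.6301, -0.0015]), np.float64(0.001)), (np.int64(234), array([0.6346, 0.0044]), np.float64(0.0065))] top z [0.178 0.179]
stand side [(np.int64(88), array([0.6321, 0.0028]), np.float64(0.0016)), (np.int64(97), array([0.6336, 0.0019]), np.float64(0.0029))] top z [0.175 0.179]
rackA scene [(np.int64(65), array([0.4215, 0.2636]), np.float64(0.0008)), (np.int64(88), array([0.4218, 0.264 ]), np.float64(0.0018))] top z [0.158 0.159]
rackA side [(np.int64(115), array([0.4237, 0.2676]), np.float64(0.0009)), (np.int64(89), array([0.4238, 0.2665]), np.float64(0.0015))] top z [0.155 0.157]
rackM scene [(np.int64(65), array([0.4404, 0.3619]), np.float64(0.0007)), (np.int64(91), array([0.4403, 0.3624]), np.float64(0.0017))] top z [0.18  0.181]
rackM
[... 720 characters left out ...]
, 33, 14]
stand scene z hist peak 0.092 [10, 12, 19, 9, 25, 93, 147, 81, 19, 19, 7, 3, 2, 6, 32, 43, 18, 10, 5, 3]
rackM scene z hist peak 0.082 [51, 92, 32, 13, 12, 9, 13, 27, 21, 20, 19, 16, 18, 4, 2, 3, 22, 35, 25, 19]
spare side 387 [ 0.4326 -0.0671] 0.0017 rimz 0.0985 151 [ 0.4322 -0.0664  0.0997]
side column [ 0.611 -0.344  0.244] 449 [ 0.59  -0.402  0.2  ] [ 0.647 -0.271  0.297]
preset side z hist peak 0.11 [6, 16, 12, 10, 9, 8, 8, 12, 16, 11, 6, 11, 8, 18, 24, 35, 25, 14, 8, 10]
stand side z hist peak 0.088 [18, 12, 24, 54, 99, 56, 28, 17, 14, 7, 4, 8, 19, 22, 21, 15, 3, 8, 6, 5]
rackM side z hist peak 0.08 [71, 33, 13, 12, 12, 25, 33, 44, 17, 29, 20, 10, 4, 6, 17, 37, 48, 33, 14, 6]
```

Measured axes, averaged over two views that differ by about 4 mm: presetter (.474,-.360), stand (.631,.001), rack middle (.441,.364), spare (.432,-.070). The rim and top heights match the text within about 2 mm. I'll park the surfacing tool first, starting from above the rack, and refine with the wrist camera there.

{"fn": "apply_moves", "kwargs": {
  "series": [0.21, 0.45, 0.08, 0, 0, 1.1, 0.21, 0.45, 0.08, 0, 0, 1.1, 0.21, 0.45, 0.08, 0, 0, 1.1, 0.21, 0.45, 0.08, 0, 0, 1.1, 0.21, 0.45, 0.08, 0, 0, 1.1, 0.21, 0.45, 0.08, 0, 0, 1.1, 0.21, 0.45, 0.08, 0, 0, 1.1, 0.21, 0.45, 0.08, 0, 0, 1.1, 0.21, 0.45, 0.08, 0, 0, 1.1, 0.21, 0.45, 0.08, 0, 0, 1.1, 0.21, 0.45, 0.08, 0, 0, 1.1, 0.21, 0.45, 0.08, 0, 0, 1.1],
  "fingers": 0.087
}}

```text
t: 1.15
ee_pos: [0.3832, -0.1506, 0.3015]
ee_rot: [3.142, 0.001, -0.188]
ft_force: [0.9, -1.1, -0.6]
grip_width: 1.0
```

```bash
cat >> h.py <<'E'
def look(tag):
    from rig import r
    f=r.grab_frame("wrist");np.savez(f"pics/{tag}.npz",**f);cv2.imwrite(f"pics/{tag}.png",f["image"][...,::-1])
    s=r.sense();print(tag,"t",round(float(s["t"]),2),"tcp",s["ee_pos"].round(4),s["ee_rot"].round(3),"F",s["ft_force"].round(1),"grip",round(float(s["grip_width"]),3))
    return f
def disc(f,c0,lo,hi,rad,ext=.015):
    """points with z in lo..hi near c0: enclosing circle of the pixel blob, cast on plane z=hi"""
    W=cloud(f);m=((np.hypot(W[...,0]-c0[0],W[...,1]-c0[1])<rad+ext)&(W[...,2]>lo)&(W[...,2]<hi)).astype(np.uint8)
    m=cv2.morphologyEx(m,cv2.MORPH_OPEN,np.ones((3,3),np.uint8))
    cs,_=cv2.findContours(m,cv2.RETR_EXTERNAL,cv2.CHAIN_APPROX_NONE)
    k=max(cs,key=cv2.contourArea)[:,0];P=W[m>0]
    zt=np.percentile(P[:,2],90)
    K=f["intrinsics"];d=np.c_[(k-K[:2,2])/K[0,0],np.ones(len(k))]@f["R"];o=-f["R"].T@f["t"]
    X=o+d*((zt-o[2])/d[:,2])[:,None]
    c,R=cv2.minEnclosingCircle(X[:,:2].astype(np.float32)*1e3)
    q=circ(X[:,:2],rad,c0)
    print(" disc MEC",np.round(c,1),"R",round(R,1),"fit",(q[0]*1e3).round(1),"err",(q[1]*1e3).round(1),"z90",zt.round(4),"px",k.mean(0).round())
E
python3 - <<'E'
from h import *
f=look("w1");disc(f,(.432,-.07),.088,.11,.03)
E
```

```text
w1 t 1.2 tcp [ 0.3864 -0.1441  0.3031] [-3.137e+00 -2.000e-03 -1.810e-01] F [1.1 3.7 0.6] grip 0.999
 disc MEC [431.  -69.7] R 29.6 fit [431.  -69.7] err 1.0 z90 0.1004 px [309. 101.]
```

View pics/w1.png

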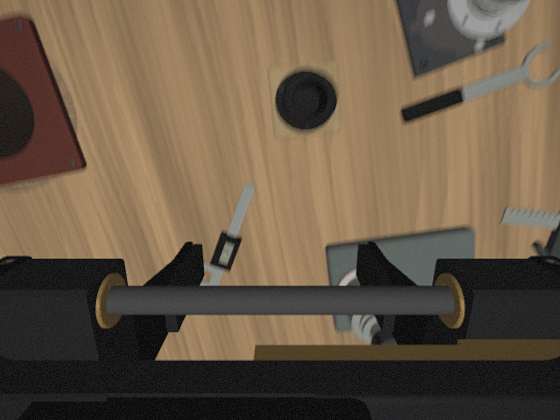

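{"fn": "apply_moves", "kwargs": {
  "series": [0.06, 0.45, 0.0, 0, 0, 0, 0.06, 0.45, 0.0, 0, 0, 0, 0.06, 0.45, 0.0, 0, 0, 0, 0.06, 0.45, 0.0, 0, 0, 0, 0.06, 0.45, 0.0, 0, 0, 0, 0.06, 0.45, 0.0, 0, 0, 0, 0.06, 0.45, 0.0, 0, 0, 0, 0.06, 0.45, 0.0, 0, 0, 0, 0.06, 0.45, 0.0, 0, 0, 0, 0.06, 0.45, 0.0, 0, 0, 0, 0.06, 0.45, 0.0, 0, 0, 0, 0.06, 0.45, 0.0, 0, 0, 0]
}}

```text
t: 2.2
ee_pos: [0.4459, 0.3112, 0.3018]
ee_rot: [-3.135, -0.0, -0.177]
ft_force: [-0.8, -1.2, -0.6]
grip_width: 1.002
```

The wrist view shows the black spare pocket at (306,100) on its plywood. Measured at (431,-69.7) mm with its rim at z 100, it agrees with the averaged views. Now the rack.

Run:
```python
from h import *
f=look("w2")
disc(f,(.441,.364),.133,.158,.021,.006);disc(f,(.441,.364),.098,.118,.025,.006)
disc(f,(.460,.462),.133,.158,.021,.006)
disc(f,(.4225,.2655),.133,.16,.021,.006)
```

```text
w2 t 2.25 tcp [0.4458 0.3092 0.3018] [-3.137 -0.    -0.177] F [ 0.4  0.5 -0.3] grip 1.001
 disc MEC [458.4 367.2] R 9.8 fit [439.7 363.7] err 1.2 z90 0.1531 px [283. 136.]
 disc MEC [449.9 375.5] R 19.4 fit [439.6 362.5] err 1.7 z90 0.1134 px [274. 122.]
 disc MEC [459.9 460.8] R 22.5 fit [459.8 460.7] err 0.5 z90 0.1534 px [265.  28.]
 disc MEC [423.4 269.3] R 23.8 fit [423.5 269.7] err 1.2 z90 0.1535 px [265. 235.]
```

View pics/w2.png

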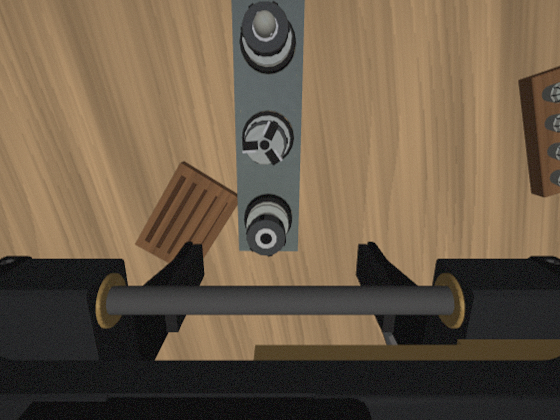

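The wrist view shows the three rack tools at (265,30), (268,138) and (266,228). The surfacing head with its three inserts is the middle one, and the jaws open square to the row. The axis is (441,363.5) mm. I'm descending to grip the nut with the TCP at z .123.

{"fn": "apply_moves", "kwargs": {
  "series": [-0.005, 0.054, 0.0, 0, 0, 0, -0.005, 0.054, 0.0, 0, 0, 0, -0.005, 0.054, -0.03, 0, 0, 0, -0.005, 0.054, -0.06, 0, 0, 0, -0.005, 0.054, -0.09, 0, 0, 0, -0.005, 0.054, -0.12, 0, 0, 0, -0.005, 0.054, -0.14, 0, 0, 0, -0.005, 0.054, -0.155, 0, 0, 0, -0.005, 0.054, -0.168, 0, 0, 0, -0.005, 0.054, -0.176, 0, 0, 0, -0.005, 0.054, -0.179, 0, 0, 0, -0.005, 0.054, -0.179, 0, 0, 0]
}}

```text
t: 3.25
ee_pos: [0.4409, 0.3627, 0.1225]
ee_rot: [-3.138, -0.0, -0.177]
ft_force: [-0.1, -0.4, -0.2]
grip_width: 0.999
```

{"fn": "apply_moves", "kwargs": {
  "series": [0, 0, 0, 0, 0, 0, 0, 0, 0, 0, 0, 0, 0, 0, 0, 0, 0, 0, 0, 0, 0, 0, 0, 0, 0, 0, 0, 0, 0, 0, 0, 0, 0, 0, 0, 0, 0, 0, 0, 0, 0, 0, 0, 0, 0, 0, 0, 0],
  "fingers": 0.03
}}

```text
t: 3.92
ee_pos: [0.4408, 0.3628, 0.1226]
ee_rot: [-3.138, -0.0, -0.177]
ft_force: [-2.0, 0.8, 2.0]
grip_width: 0.476
```

{"fn": "apply_moves", "kwargs": {
  "series": [0, 0, 0.005, 0, 0, 0, 0, 0, 0.015, 0, 0, 0, 0, 0, 0.03, 0, 0, 0, 0, 0, 0.05, 0, 0, 0, 0, 0, 0.07, 0, 0, 0, 0, 0, 0.09, 0, 0, 0, 0, 0, 0.11, 0, 0, 0, 0, 0, 0.13, 0, 0, 0, 0, 0, 0.15, 0, 0, 0, 0, 0, 0.165, 0, 0, 0, 0, 0, 0.175, 0, 0, 0, 0, 0, 0.175, 0, 0, 0]
}}

```text
t: 4.92
ee_pos: [0.4417, 0.3633, 0.3005]
ee_rot: [-3.135, -0.003, -0.177]
ft_force: [1.4, 0.2, -5.5]
grip_width: 0.476
```

{"fn": "apply_moves", "kwargs": {
  "series": [0, -0.006, 0, 0, 0, 0, -0.001, -0.02, 0, 0, 0, 0, -0.002, -0.04, 0, 0, 0, 0, -0.002, -0.07, 0, 0, 0, 0, -0.003, -0.1, 0, 0, 0, 0, -0.004, -0.13, 0, 0, 0, 0, -0.004, -0.16, 0, 0, 0, 0, -0.005, -0.19, 0, 0, 0, 0, -0.006, -0.22, 0, 0, 0, 0, -0.006, -0.25, 0, 0, 0, 0, -0.007, -0.28, 0, 0, 0, 0, -0.008, -0.31, 0, 0, 0, 0]
}}

```text
t: 5.92
ee_pos: [0.432, 0.0511, 0.299]
ee_rot: [-3.136, -0.001, -0.178]
ft_force: [0.9, -0.1, -5.3]
grip_width: 0.472
```

{"fn": "apply_moves", "kwargs": {
  "series": [-0.001, -0.03, 0, 0, 0, 0, -0.002, -0.06, 0, 0, 0, 0, -0.003, -0.085, 0, 0, 0, 0, -0.003, -0.105, 0, 0, 0, 0, -0.003, -0.118, 0, 0, 0, 0, -0.003, -0.123, 0, 0, 0, 0, -0.003, -0.123, 0, 0, 0, 0, -0.003, -0.123, 0, 0, 0, 0]
}}

```text
t: 6.58
ee_pos: [0.4283, -0.0717, 0.2983]
ee_rot: [-3.135, 0.0, -0.178]
ft_force: [0.4, 0.5, -5.4]
grip_width: 0.472
```

{"fn": "apply_moves", "kwargs": {
  "series": [0.002, 0.001, -0.01, 0, 0, 0, 0.003, 0.002, -0.03, 0, 0, 0, 0.003, 0.002, -0.05, 0, 0, 0, 0.003, 0.002, -0.07, 0, 0, 0, 0.003, 0.002, -0.082, 0, 0, 0, 0.003, 0.002, -0.086, 0, 0, 0, 0.003, 0.002, -0.086, 0, 0, 0]
}}

```text
t: 7.17
ee_pos: [0.4305, -0.0687, 0.2109]
ee_rot: [-3.134, 0.003, -0.177]
ft_force: [-0.5, -0.5, -5.8]
grip_width: 0.474
```

```bash
cat >> h.py <<'E'
def duo(tag,X,h=45):
    from rig import r
    o=[]
    for n in("scene","side"):
        f=r.grab_frame(n);p=f["intrinsics"]@(f["R"]@np.array(X)+f["t"]);u,v=np.clip((p[:2]/p[2]).astype(int),h,[559-h,419-h]);print(n,"crop centre",u,v)
        o.append(cv2.resize(f["image"][v-h:v+h,u-h:u+h],(390,390),interpolation=cv2.INTER_CUBIC));np.savez(f"pics/{tag}_{n}.npz",**f)
    cv2.imwrite(f"pics/{tag}.png",np.hstack(o)[...,::-1])
E
python3 -c "
from h import *
duo('d1',[.431,-.07,.12])"
```

```text
scene crop centre 275 146
side crop centre 340 188
```

View pics/d1.png

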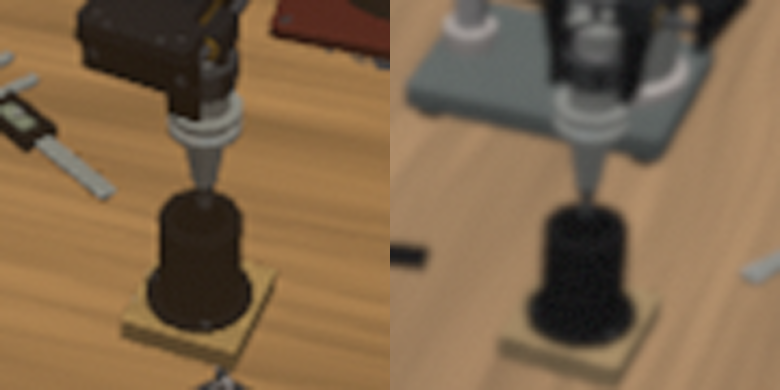

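Both views show the stud centred over the pocket: crop (204,190) over (200,205), and (586,190) over (584,215). Now lowering.

{"fn": "apply_moves", "kwargs": {
  "series": [0, -0.001, -0.006, 0, 0, 0, 0, -0.001, -0.014, 0, 0, 0, 0, -0.001, -0.022, 0, 0, 0, 0, -0.001, -0.03, 0, 0, 0, 0, -0.001, -0.038, 0, 0, 0, 0, -0.001, -0.046, 0, 0, 0, 0, -0.001, -0.054, 0, 0, 0, 0, -0.001, -0.062, 0, 0, 0, 0, -0.001, -0.069, 0, 0, 0, 0, -0.001, -0.074, 0, 0, 0, 0, -0.001, -0.077, 0, 0, 0, 0, -0.001, -0.078, 0, 0, 0]
}}

```text
t: 8.27
ee_pos: [0.4316, -0.0704, 0.1345]
ee_rot: [-3.135, 0.0, -0.178]
ft_force: [0.0, 0.1, -4.7]
grip_width: 0.472
```

{"fn": "apply_moves", "kwargs": {
  "series": [0, 0, -0.002, 0, 0, 0, 0, 0, -0.003, 0, 0, 0, 0, 0, -0.004, 0, 0, 0, 0, 0, -0.005, 0, 0, 0, 0, 0, -0.005, 0, 0, 0]
}}

```text
t: 8.68
ee_pos: [0.4316, -0.0704, 0.1295]
ee_rot: [-3.135, -0.0, -0.178]
ft_force: [-0.2, 0.3, -4.9]
grip_width: 0.474
```

Still no contact, as expected at .1295. I'll lower in 1 mm steps.

{"fn": "apply_moves", "kwargs": {
  "series": [0, 0, -0.001, 0, 0, 0, 0, 0, -0.0015, 0, 0, 0, 0, 0, -0.002, 0, 0, 0, 0, 0, -0.0025, 0, 0, 0, 0, 0, -0.0025, 0, 0, 0]
}}

```text
t: 9.1
ee_pos: [0.4317, -0.0704, 0.1275]
ee_rot: [-3.135, -0.0, -0.178]
ft_force: [-2.8, 1.5, 0.7]
grip_width: 0.475
```

{"fn": "apply_moves", "kwargs": {
  "series": [0, 0, -0.0005, 0, 0, 0, 0, 0, -0.0007, 0, 0, 0]
}}

```text
t: 9.27
ee_pos: [0.4318, -0.0704, 0.1275]
ee_rot: [-3.135, 0.0, -0.178]
ft_force: [-5.7, 2.0, 5.4]
grip_width: 0.472
```

{"fn": "apply_moves", "kwargs": {
  "series": [0, 0, 0, 0, 0, 0, 0, 0, 0, 0, 0, 0, 0, 0, 0, 0, 0, 0, 0, 0, 0, 0, 0, 0, 0, 0, 0, 0, 0, 0, 0, 0, 0, 0, 0, 0],
  "fingers": 0.087
}}

```text
t: 9.77
ee_pos: [0.4319, -0.0704, 0.1275]
ee_rot: [-3.135, -0.0, -0.178]
ft_force: [-0.2, -0.2, -1.2]
grip_width: 0.839
```

{"fn": "apply_moves", "kwargs": {
  "series": [0, 0, 0.02, 0, 0, 0, 0, 0, 0.06, 0, 0, 0, 0, 0, 0.1, 0, 0, 0, 0, 0, 0.14, 0, 0, 0, 0, 0, 0.17, 0, 0, 0, 0, 0, 0.17, 0, 0, 0]
}}

```text
t: 10.27
ee_pos: [0.435, -0.0715, 0.3053]
ee_rot: [-3.137, -0.013, -0.178]
ft_force: [0.8, -0.2, -0.0]
grip_width: 0.996
```

{"fn": "apply_moves", "kwargs": {
  "series": [0.03, -0.345, 0.02, 0, 0, 0, 0.03, -0.345, 0.02, 0, 0, 0, 0.03, -0.345, 0.02, 0, 0, 0, 0.03, -0.345, 0.02, 0, 0, 0, 0.03, -0.345, 0.02, 0, 0, 0, 0.03, -0.345, 0.02, 0, 0, 0, 0.03, -0.345, 0.02, 0, 0, 0, 0.03, -0.345, 0.02, 0, 0, 0, 0.03, -0.345, 0.02, 0, 0, 0, 0.03, -0.345, 0.02, 0, 0, 0, 0.03, -0.345, 0.02, 0, 0, 0]
}}

```text
t: 11.18
ee_pos: [0.4646, -0.417, 0.3238]
ee_rot: [-3.135, -0.011, -0.179]
ft_force: [-0.7, 0.0, 0.4]
grip_width: 1.001
```

Run:
```python
from h import *
f=look("w3")
disc(f,(.474,-.36),.15,.175,.021,.006);disc(f,(.474,-.36),.118,.134,.025,.006);disc(f,(.474,-.36),.105,.117,.036,.006)
W=cloud(f);q=W[(W[...,2]>.18)&(W[...,0]>.53)&(W[...,2]<.3)];print(np.percentile(q,[1,50,99],axis=0).round(3))
q=W[(W[...,2]>.03)&(W[...,2]<.04)];k=cv2.minAreaRect((q[:,:2]*1e3).astype(np.float32));print(k)
```

```text
w3 t 11.23 tcp [ 0.4649 -0.416   0.3242] [-3.135 -0.011 -0.178] F [ 0.1  1.4 -0.3] grip 1.002
 disc MEC [ 473.8 -359.3] R 21.6 fit [ 473.6 -359.3] err 1.3 z90 0.1703 px [277. 134.]
 disc MEC [ 469.  -338.5] R 9.1 fit [ 473.7 -361.7] err 1.4 z90 0.1304 px [269. 112.]
 disc MEC [ 473.8 -359.3] R 35.6 fit [ 473.5 -359.3] err 1.1 z90 0.1124 px [277. 130.]
[[ 0.589 -0.402  0.192]
 [ 0.605 -0.362  0.259]
 [ 0.629 -0.286  0.295]]
((500.66278076171875, -495.68505859375), (459.15252685546875, 240.05722045898438), 76.56140899658203)
```

View pics/w3.png

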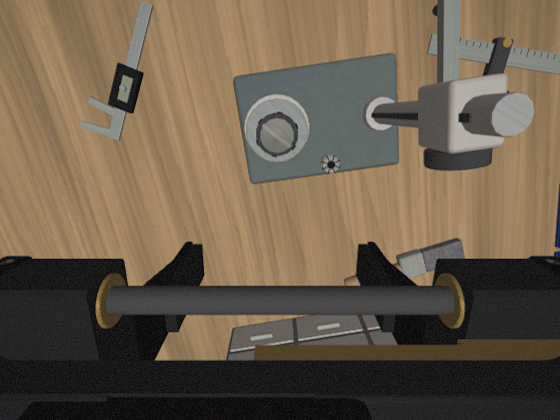

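The wrist view shows the presetter socket with the V-cutter nut at (277,133) and the column and carriage to the right at (470,115), along about +x. The axis is (473.8,-359.3) mm and the rim is at z 112, which agrees. A cabinet is visible at the bottom edge, so I'm checking clearance and the turn.

```bash
cat >> h.py <<'E'
def turn(yaw):
    from rig import r
    from scipy.spatial.transform import Rotation as R
    s=r.sense();a=R.from_euler("xyz",s["ee_rot"]);b=R.from_euler("xyz",[np.pi,0,yaw])
    print("tcp",s["ee_pos"].round(4),"rotvec",(b*a.inv()).as_rotvec().round(3),"q",s["joint_pos"].round(2))
E
python3 - <<'E'
from h import *
turn(1.571)
W=cloud(dict(np.load("pics/scene0.npz")));q=W[60:180,0:118].reshape(-1,3);q=q[(q[:,2]>.1)];print(np.nanpercentile(q,[1,50,95,99],axis=0).round(3))
E
```

```text
tcp [ 0.4649 -0.416   0.3242] rotvec [-0.014  0.006  1.749] q [-0.86  0.17  1.4   0.01  1.57 -0.69]
[[ 0.338 -0.885  0.103]
 [ 0.534 -0.733  0.201]
 [ 0.67  -0.688  0.205]
 [ 0.672 -0.684  0.206]]
```

{"fn": "apply_moves", "kwargs": {
  "series": [0.009, 0.057, 0, -0.014, 0.006, 1.749, 0.009, 0.057, 0, -0.014, 0.006, 1.749, 0.009, 0.057, 0, -0.014, 0.006, 1.749, 0.009, 0.057, 0, -0.014, 0.006, 1.749, 0.009, 0.057, 0, -0.014, 0.006, 1.749, 0.009, 0.057, 0, -0.014, 0.006, 1.749, 0.009, 0.057, 0, -0.014, 0.006, 1.749, 0.009, 0.057, 0, -0.014, 0.006, 1.749, 0.009, 0.057, 0, -0.014, 0.006, 1.749, 0.009, 0.057, 0, -0.014, 0.006, 1.749, 0.009, 0.057, 0, -0.014, 0.006, 1.749, 0.009, 0.057, 0, -0.014, 0.006, 1.749]
}}

```text
t: 12.23
ee_pos: [0.4741, -0.357, 0.3244]
ee_rot: [3.14, -0.002, 1.331]
ft_force: [0.5, -0.6, 0.4]
grip_width: 0.999
```

```bash
python3 -c "
from h import *
turn(1.571)"
```

```text
tcp [ 0.4741 -0.357   0.3244] rotvec [-0.002  0.001  0.24 ] q [-0.78  0.1   1.47  0.    1.57 -2.11]
```

{"fn": "apply_moves", "kwargs": {
  "series": [0, -0.002, 0, 0, 0, 0.12, 0, -0.002, -0.02, 0, 0, 0.24, 0, -0.002, -0.05, 0, 0, 0.24, 0, -0.002, -0.08, 0, 0, 0.24, 0, -0.002, -0.11, 0, 0, 0.24, 0, -0.002, -0.135, 0, 0, 0.24, 0, -0.002, -0.155, 0, 0, 0.24, 0, -0.002, -0.17, 0, 0, 0.24, 0, -0.002, -0.18, 0, 0, 0.24, 0, -0.002, -0.184, 0, 0, 0.24, 0, -0.002, -0.184, 0, 0, 0.24]
}}

```text
t: 13.15
ee_pos: [0.4739, -0.3578, 0.1399]
ee_rot: [3.141, -0.003, 1.572]
ft_force: [-0.3, 0.6, 0.3]
grip_width: 1.003
```

{"fn": "apply_moves", "kwargs": {
  "series": [0, 0, 0, 0, 0, 0, 0, 0, 0, 0, 0, 0, 0, 0, 0, 0, 0, 0, 0, 0, 0, 0, 0, 0, 0, 0, 0, 0, 0, 0, 0, 0, 0, 0, 0, 0, 0, 0, 0, 0, 0, 0, 0, 0, 0, 0, 0, 0, 0, 0, 0, 0, 0, 0],
  "fingers": 0.03
}}

```text
t: 13.9
ee_pos: [0.4739, -0.3584, 0.14]
ee_rot: [3.141, -0.002, 1.572]
ft_force: [-0.1, -2.3, 0.9]
grip_width: 0.473
```

{"fn": "apply_moves", "kwargs": {
  "series": [0, 0, 0.005, 0, 0, 0, 0, 0, 0.015, 0, 0, 0, 0, 0, 0.03, 0, 0, 0, 0, 0, 0.05, 0, 0, 0, 0, 0, 0.07, 0, 0, 0, 0, 0, 0.09, 0, 0, 0, 0, 0, 0.11, 0, 0, 0, 0, 0, 0.13, 0, 0, 0, 0, 0, 0.145, 0, 0, 0, 0, 0, 0.155, 0, 0, 0, 0, 0, 0.16, 0, 0, 0, 0, 0, 0.16, 0, 0, 0]
}}

```text
t: 14.9
ee_pos: [0.4742, -0.3585, 0.3011]
ee_rot: [3.14, -0.001, 1.572]
ft_force: [0.2, 0.1, -5.4]
grip_width: 0.472
```

The V-cutter is held. Carrying it to the rack, raised by 30 mm to clear the parked tool.

{"fn": "apply_moves", "kwargs": {
  "series": [0, 0.006, 0.005, 0, 0, 0, -0.001, 0.02, 0.012, 0, 0, 0, -0.002, 0.04, 0.02, 0, 0, 0.02, -0.003, 0.068, 0.027, 0, 0, 0.06, -0.004, 0.098, 0.03, 0, 0, 0.12, -0.006, 0.128, 0.03, 0, 0, 0.18, -0.007, 0.16, 0.03, 0, 0, 0.25, -0.009, 0.192, 0.03, 0, 0, 0.32, -0.01, 0.225, 0.03, 0, 0, 0.4, -0.012, 0.258, 0.03, 0, 0, 0.48, -0.013, 0.291, 0.03, 0, 0, 0.55, -0.015, 0.324, 0.03, 0, 0, 0.62]
}}

```text
t: 15.9
ee_pos: [0.4579, -0.0319, 0.3308]
ee_rot: [3.14, -0.002, 2.196]
ft_force: [0.7, 0.2, -5.7]
grip_width: 0.472
```

{"fn": "apply_moves", "kwargs": {
  "series": [-0.002, 0.034, 0, 0, 0, 0.07, -0.003, 0.068, 0, 0, 0, 0.14, -0.005, 0.102, 0, 0, 0, 0.21, -0.006, 0.136, 0, 0, 0, 0.28, -0.008, 0.17, 0, 0, 0, 0.35, -0.009, 0.204, 0, 0, 0, 0.42, -0.011, 0.238, 0, 0, 0, 0.49, -0.012, 0.272, 0, 0, 0, 0.56, -0.014, 0.304, 0, 0, 0, 0.63, -0.016, 0.334, 0, 0, 0, 0.69, -0.017, 0.358, 0, 0, 0, 0.74, -0.018, 0.376, 0, 0, 0, 0.77]
}}

```text
t: 16.9
ee_pos: [0.4377, 0.3467, 0.3303]
ee_rot: [3.14, -0.004, 2.97]
ft_force: [0.3, -0.4, -6.3]
grip_width: 0.474
```

```bash
python3 -c "
from h import *
turn(2.955)"
```

```text
tcp [0.4377 0.3467 0.3303] rotvec [-0.002 -0.003 -0.015] q [ 0.53  0.01  1.55  0.    1.58 -2.44]
```

{"fn": "apply_moves", "kwargs": {
  "series": [0.003, 0.016, 0, -0.002, -0.003, -0.015, 0.003, 0.0165, 0, -0.002, -0.003, -0.015, 0.003, 0.0165, -0.02, -0.002, -0.003, -0.015, 0.003, 0.0165, -0.045, -0.002, -0.003, -0.015, 0.003, 0.0165, -0.07, -0.002, -0.003, -0.015, 0.003, 0.0165, -0.095, -0.002, -0.003, -0.015, 0.003, 0.0165, -0.115, -0.002, -0.003, -0.015, 0.003, 0.0165, -0.122, -0.002, -0.003, -0.015, 0.003, 0.0165, -0.122, -0.002, -0.003, -0.015]
}}

```text
t: 17.65
ee_pos: [0.4385, 0.3622, 0.2057]
ee_rot: [-3.138, -0.005, 2.956]
ft_force: [-0.5, -1.7, -5.4]
grip_width: 0.468
```

```bash
python3 -c "
from h import *
turn(2.955);duo('d2',[.441,.3635,.115])"
```

```text
tcp [0.4385 0.3622 0.2057] rotvec [ 0.003 -0.005 -0.001] q [ 0.55  0.1   1.69  0.    1.35 -2.4 ]
scene crop centre 421 180
side crop centre 284 292
```

View pics/d2.png

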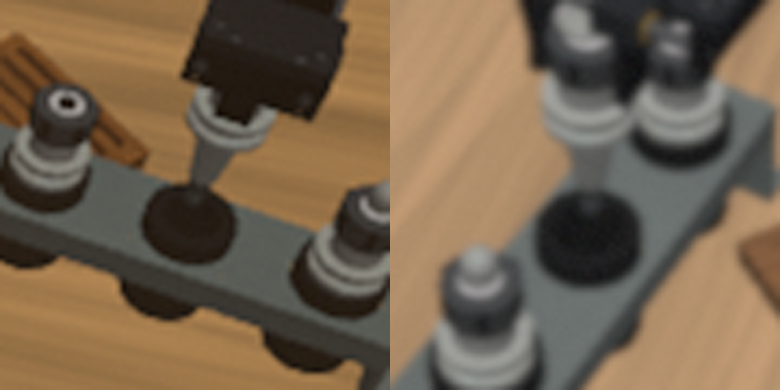

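The tool over the middle pocket seems to lean in the scene crop: flange (233,125) to tip (197,195). I'll measure the lean before inserting.

```bash
cat >> h.py <<'E'
def lean(tag,tcp,extra=0):
    """axis of the held tool: tcp z-.1 = bottom; flange side and taper surface fitted as a tilted body of revolution"""
    zf=tcp[2]-.1
    prof=lambda s:np.interp(s,[24,24.1,72,72.1,90],[9,9,16,25,25])/1e3
    for n in("scene","side"):
        W=cloud(dict(np.load(f"pics/{tag}_{n}.npz"))).reshape(-1,3)
        m=(np.hypot(W[:,0]-tcp[0],W[:,1]-tcp[1])<.04)&(W[:,2]>zf+.03)&(W[:,2]<zf+.088)
        P=W[m]
        def res(p):
            d=np.array([p[2],p[3],1]);d/=np.linalg.norm(d);g=np.array([tcp[0]+p[0],tcp[1]+p[1],zf+.119])
            v=P-g;s=v@d;rr=np.linalg.norm(v-s[:,None]*d,axis=1);return rr-prof(s*1e3+119+p[4]*1e3)
        q=least_squares(res,[0,0,0,0,0],loss="soft_l1",f_scale=.002)
        print(n,m.sum(),"grip off mm",(q.x[:2]*1e3).round(1),"tilt x,y deg",np.degrees(q.x[2:4]).round(1),"dz",(q.x[4]*1e3).round(1),"med",(np.median(abs(q.fun))*1e3).round(2))
E
python3 -c "
from h import *
lean('d2',[.4385,.3622,.2057])
lean('d1',[.4305,-.0687,.2109])"
```

```text
scene 142 grip off mm [-3.  -2.8] tilt x,y deg [-1.2  0.5] dz 0.7 med 0.94
side 169 grip off mm [ 2.8 -0.8] tilt x,y deg [ 0.1 -1.5] dz 1.8 med 1.03
scene 116 grip off mm [-1.6 -0.9] tilt x,y deg [0.4 0.1] dz 3.9 med 1.06
side 146 grip off mm [2.3 1. ] tilt x,y deg [-0.8 -0.6] dz 6.0 med 1.44
```

The fit says it's upright within about 1°, so the lean is perspective. Correcting 2 mm and lowering.

{"fn": "apply_moves", "kwargs": {
  "series": [0.002, 0.001, -0.003, 0.003, -0.005, 0, 0.0025, 0.0015, -0.01, 0.003, -0.005, 0, 0.0025, 0.0015, -0.018, 0.003, -0.005, 0, 0.0025, 0.0015, -0.026, 0.003, -0.005, 0, 0.0025, 0.0015, -0.034, 0.003, -0.005, 0, 0.0025, 0.0015, -0.042, 0.003, -0.005, 0, 0.0025, 0.0015, -0.05, 0.003, -0.005, 0, 0.0025, 0.0015, -0.058, 0.003, -0.005, 0, 0.0025, 0.0015, -0.066, 0.003, -0.005, 0, 0.0025, 0.0015, -0.073, 0.003, -0.005, 0, 0.0025, 0.0015, -0.077, 0.003, -0.005, 0, 0.0025, 0.0015, -0.078, 0.003, -0.005, 0]
}}

```text
t: 18.75
ee_pos: [0.4427, 0.3645, 0.1301]
ee_rot: [3.138, 0.003, 2.956]
ft_force: [0.1, -0.2, -5.5]
grip_width: 0.471
```

{"fn": "apply_moves", "kwargs": {
  "series": [0, 0, -0.001, 0, 0, 0, 0, 0, -0.002, 0, 0, 0, 0, 0, -0.003, 0, 0, 0, 0, 0, -0.004, 0, 0, 0, 0, 0, -0.004, 0, 0, 0]
}}

```text
t: 19.17
ee_pos: [0.4427, 0.3646, 0.1262]
ee_rot: [3.138, 0.004, 2.956]
ft_force: [0.3, 0.0, -6.2]
grip_width: 0.475
```

{"fn": "apply_moves", "kwargs": {
  "series": [-0.0015, -0.001, -0.001, 0, 0, 0, -0.0015, -0.001, -0.002, 0, 0, 0, -0.0015, -0.001, -0.0025, 0, 0, 0, -0.0015, -0.001, -0.003, 0, 0, 0, -0.0015, -0.001, -0.0035, 0, 0, 0, -0.0015, -0.001, -0.0035, 0, 0, 0]
}}

```text
t: 19.67
ee_pos: [0.4413, 0.3638, 0.1232]
ee_rot: [3.138, 0.004, 2.956]
ft_force: [-1.4, 0.2, -2.0]
grip_width: 0.472
```

{"fn": "apply_moves", "kwargs": {
  "series": [0, 0, -0.0006, 0, 0, 0, 0, 0, -0.001, 0, 0, 0, 0, 0, -0.001, 0, 0, 0]
}}

```text
t: 19.92
ee_pos: [0.4415, 0.3639, 0.123]
ee_rot: [3.138, 0.004, 2.956]
ft_force: [-3.4, -2.4, 3.9]
grip_width: 0.472
```

{"fn": "apply_moves", "kwargs": {
  "series": [0, 0, 0, 0, 0, 0, 0, 0, 0, 0, 0, 0, 0, 0, 0, 0, 0, 0, 0, 0, 0, 0, 0, 0, 0, 0, 0, 0, 0, 0, 0, 0, 0, 0, 0, 0],
  "fingers": 0.087
}}

```text
t: 20.42
ee_pos: [0.4416, 0.3639, 0.123]
ee_rot: [3.137, 0.004, 2.956]
ft_force: [1.2, -0.2, -0.6]
grip_width: 0.843
```

{"fn": "apply_moves", "kwargs": {
  "series": [0, 0, 0.02, 0, 0, 0, 0, 0, 0.06, 0, 0, 0, 0, 0, 0.1, 0, 0, 0, 0, 0, 0.14, 0, 0, 0, 0, 0, 0.17, 0, 0, 0, 0, 0, 0.17, 0, 0, 0]
}}

```text
t: 20.92
ee_pos: [0.4446, 0.3658, 0.302]
ee_rot: [3.128, 0.014, 2.956]
ft_force: [0.3, 0.3, 0.5]
grip_width: 1.003
```

{"fn": "apply_moves", "kwargs": {
  "series": [0.245, -0.365, 0, 0, 0, -1.385, 0.245, -0.365, 0, 0, 0, -1.385, 0.245, -0.365, 0, 0, 0, -1.385, 0.245, -0.365, 0, 0, 0, -1.385, 0.245, -0.365, 0, 0, 0, -1.385, 0.245, -0.365, 0, 0, 0, -1.385, 0.245, -0.365, 0, 0, 0, -1.385, 0.245, -0.365, 0, 0, 0, -1.385, 0.245, -0.365, 0, 0, 0, -1.385, 0.245, -0.365, 0, 0, 0, -1.385, 0.245, -0.365, 0, 0, 0, -1.385, 0.245, -0.365, 0, 0, 0, -1.385]
}}

```text
t: 21.92
ee_pos: [0.6913, -0.0045, 0.3004]
ee_rot: [3.129, 0.016, 1.559]
ft_force: [0.2, -0.2, -0.1]
grip_width: 1.003
```

{"fn": "apply_moves", "kwargs": {
  "series": [0, 0, 0, 0, 0, 0, 0, 0, 0, 0, 0, 0]
}}

```text
t: 22.08
ee_pos: [0.691, -0.0048, 0.2994]
ee_rot: [3.13, 0.016, 1.56]
ft_force: [0.1, 1.0, 0.3]
grip_width: 1.002
```

Run:
```python
from h import *
f=look("w4");turn(1.571)
disc(f,(.631,.001),.126,.153,.021,.006);disc(f,(.631,.001),.08,.094,.044,.006);disc(f,(.631,.001),.095,.112,.025,.006)
duo("d3",(.441,.364,.12))
```

```text
w4 t 22.13 tcp [ 0.6909 -0.0039  0.2998] [3.13  0.016 1.561] F [ 0.6  0.1 -0.7] grip 1.001
tcp [ 0.6909 -0.0039  0.2998] rotvec [0.016 0.012 0.01 ] q [-0.11  0.33  1.25 -0.01  1.55 -1.67]
 disc MEC [630.3   0. ] R 21.6 fit [ 6.303e+02 -1.000e-01] err 0.8 z90 0.1485 px [287. 130.]
 disc MEC [ 6.304e+02 -2.000e-01] R 43.5 fit [ 6.305e+02 -1.000e-01] err 1.1 z90 0.0904 px [287. 124.]
 disc MEC [608.8   4.5] R 8.4 fit [ 6.326e+02 -4.000e-01] err 1.5 z90 0.1085 px [291. 106.]
scene crop centre 422 178
side crop centre 284 291
```

View pics/w4.png

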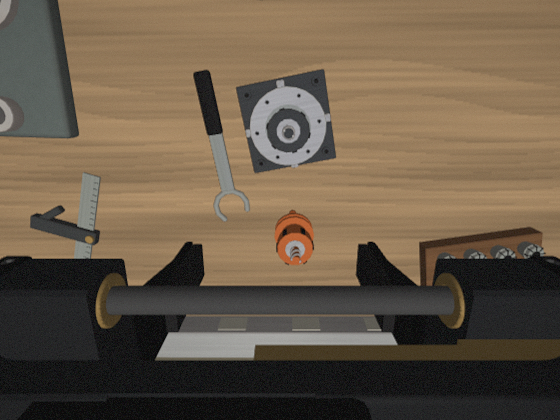

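View pics/d3.png

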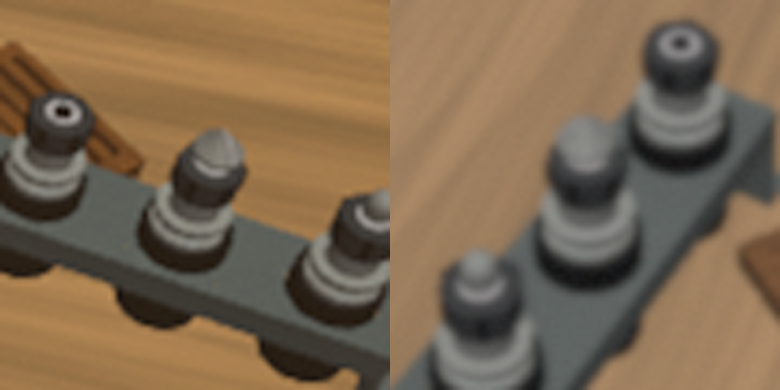

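The V cutter sits in the middle pocket level with its neighbours (crop (190,215)). In the wrist view the steel spiral is in the stand at (287,130), and the orange look-alike stands apart at (294,240). Stand axis is (630.3,0) mm, rim at z 90, nut top at z 148, all as stated. Fetching the spiral tool.

{"fn": "apply_moves", "kwargs": {
  "series": [-0.03, 0.002, 0, 0.016, 0.012, 0.01, -0.06, 0.004, 0, 0.016, 0.012, 0.01, -0.0605, 0.004, -0.01, 0.016, 0.012, 0.01, -0.0605, 0.004, -0.04, 0.016, 0.012, 0.01, -0.0605, 0.004, -0.07, 0.016, 0.012, 0.01, -0.0605, 0.004, -0.1, 0.016, 0.012, 0.01, -0.0605, 0.004, -0.13, 0.016, 0.012, 0.01, -0.0605, 0.004, -0.152, 0.016, 0.012, 0.01, -0.0605, 0.004, -0.168, 0.016, 0.012, 0.01, -0.0605, 0.004, -0.178, 0.016, 0.012, 0.01, -0.0605, 0.004, -0.182, 0.016, 0.012, 0.01, -0.0605, 0.004, -0.182, 0.016, 0.012, 0.01]
}}

```text
t: 23.23
ee_pos: [0.63, 0.0015, 0.118]
ee_rot: [-3.141, -0.0, 1.573]
ft_force: [0.6, -0.4, 0.3]
grip_width: 0.997
```

{"fn": "apply_moves", "kwargs": {
  "series": [0, 0, 0, 0, 0, 0, 0, 0, 0, 0, 0, 0, 0, 0, 0, 0, 0, 0, 0, 0, 0, 0, 0, 0, 0, 0, 0, 0, 0, 0, 0, 0, 0, 0, 0, 0, 0, 0, 0, 0, 0, 0, 0, 0, 0, 0, 0, 0, 0, 0, 0, 0, 0, 0],
  "fingers": 0.03
}}

```text
t: 23.98
ee_pos: [0.63, 0.0013, 0.1181]
ee_rot: [-3.141, -0.0, 1.573]
ft_force: [-0.4, 0.3, -0.1]
grip_width: 0.469
```

{"fn": "apply_moves", "kwargs": {
  "series": [0, 0, 0.005, 0, 0, 0, 0, 0, 0.015, 0, 0, 0, 0, 0, 0.03, 0, 0, 0, 0, 0, 0.05, 0, 0, 0, 0, 0, 0.07, 0, 0, 0, 0, 0, 0.09, 0, 0, 0, 0, 0, 0.11, 0, 0, 0, 0, 0, 0.135, 0, 0, 0, 0, 0, 0.16, 0, 0, 0, 0, 0, 0.18, 0, 0, 0, 0, 0, 0.19, 0, 0, 0, 0, 0, 0.19, 0, 0, 0]
}}

```text
t: 24.98
ee_pos: [0.6312, 0.0012, 0.3117]
ee_rot: [3.136, 0.0, 1.573]
ft_force: [0.1, 0.4, -2.8]
grip_width: 0.475
```

```bash
python3 -c "
from h import *
turn(1.571)"
```

```text
tcp [0.6312 0.0012 0.3117] rotvec [ 0.     0.005 -0.002] q [-0.12  0.19  1.4   0.    1.55 -1.7 ]
```

{"fn": "apply_moves", "kwargs": {
  "series": [-0.006, -0.004, 0, 0, 0, 0, -0.02, -0.014, 0.005, 0, 0, 0, -0.045, -0.03, 0.01, 0, 0, 0, -0.072, -0.05, 0.01, 0, 0, 0, -0.1, -0.072, 0.01, 0, 0, 0, -0.125, -0.096, 0.01, 0, 0, 0, -0.145, -0.122, 0.01, 0, 0, 0, -0.155, -0.15, 0.01, 0, 0, 0, -0.157, -0.18, 0.01, 0, 0, 0, -0.157, -0.21, 0.01, 0, 0, 0, -0.157, -0.24, 0.01, 0, 0, 0, -0.157, -0.27, 0.01, 0, 0, 0]
}}

```text
t: 25.98
ee_pos: [0.4726, -0.2697, 0.3195]
ee_rot: [3.139, -0.002, 1.573]
ft_force: [0.2, -0.2, -4.2]
grip_width: 0.473
```

{"fn": "apply_moves", "kwargs": {
  "series": [0, -0.03, 0, 0, 0, 0, 0, -0.055, 0, 0, 0, 0, 0, -0.073, 0, 0, 0, 0, 0, -0.083, 0, 0, 0, 0, 0, -0.088, 0, 0, 0, 0, 0, -0.088, 0, 0, 0, 0, 0, -0.088, 0, 0, 0, 0]
}}

```text
t: 26.57
ee_pos: [0.4724, -0.3567, 0.3189]
ee_rot: [3.14, -0.003, 1.573]
ft_force: [-0.4, 0.5, -3.9]
grip_width: 0.474
```

```bash
python3 -c "
from h import *
turn(1.571)"
```

```text
tcp [ 0.4724 -0.3567  0.3189] rotvec [-0.003  0.002 -0.002] q [-0.78  0.1   1.49  0.    1.56 -2.36]
```

{"fn": "apply_moves", "kwargs": {
  "series": [0.0015, -0.002, -0.01, 0, 0, 0, 0.0015, -0.002, -0.03, 0, 0, 0, 0.0015, -0.002, -0.05, 0, 0, 0, 0.0015, -0.002, -0.07, 0, 0, 0, 0.0015, -0.002, -0.086, 0, 0, 0, 0.0015, -0.002, -0.095, 0, 0, 0, 0.0015, -0.002, -0.097, 0, 0, 0, 0.0015, -0.002, -0.097, 0, 0, 0]
}}

```text
t: 27.23
ee_pos: [0.4739, -0.3578, 0.2212]
ee_rot: [3.141, -0.004, 1.574]
ft_force: [0.5, -0.4, -3.8]
grip_width: 0.475
```

```bash
python3 -c "
from h import *
turn(1.571);duo('d4',[.474,-.359,.13]);lean('d4',[.4739,-.3587,.222])"
```

```text
tcp [ 0.4739 -0.3578  0.2212] rotvec [-0.004  0.001 -0.003] q [-0.78  0.15  1.61  0.    1.38 -2.36]
scene crop centre 180 134
side crop centre 352 136
scene 132 grip off mm [-1.9 -4.4] tilt x,y deg [-1.5 -1.6] dz -0.1 med 0.97
side 136 grip off mm [ 3.1 -2. ] tilt x,y deg [-0.5 -2.8] dz 2.3 med 1.55
```

View pics/d4.png

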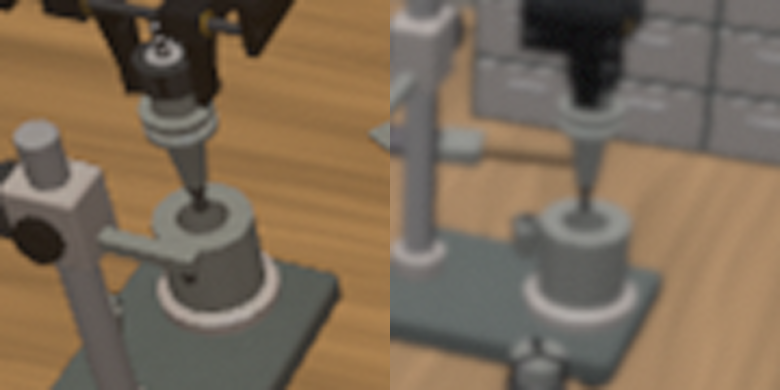

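The stud points into the socket hole in both views: (199,200) over (203,213), and (586,205) over (585,217). The side arm is clear. Lowering.

{"fn": "apply_moves", "kwargs": {
  "series": [0, -0.001, -0.004, 0, 0, 0, 0, -0.001, -0.011, 0, 0, 0, 0, -0.001, -0.019, 0, 0, 0, 0, -0.001, -0.027, 0, 0, 0, 0, -0.001, -0.035, 0, 0, 0, 0, -0.001, -0.043, 0, 0, 0, 0, -0.001, -0.051, 0, 0, 0, 0, -0.001, -0.059, 0, 0, 0, 0, -0.001, -0.066, 0, 0, 0, 0, -0.001, -0.072, 0, 0, 0, 0, -0.001, -0.075, 0, 0, 0, 0, -0.001, -0.076, 0, 0, 0]
}}

```text
t: 28.33
ee_pos: [0.4743, -0.3596, 0.1463]
ee_rot: [3.139, -0.003, 1.574]
ft_force: [0.0, 0.7, -3.6]
grip_width: 0.469
```

{"fn": "apply_moves", "kwargs": {
  "series": [0, 0, -0.001, 0, 0, 0, 0, 0, -0.002, 0, 0, 0, 0, 0, -0.003, 0, 0, 0, 0, 0, -0.0035, 0, 0, 0, 0, 0, -0.004, 0, 0, 0, 0, 0, -0.004, 0, 0, 0]
}}

```text
t: 28.83
ee_pos: [0.4744, -0.3596, 0.1424]
ee_rot: [3.139, -0.002, 1.574]
ft_force: [0.7, -0.0, -4.0]
grip_width: 0.472
```

{"fn": "apply_moves", "kwargs": {
  "series": [0, 0, -0.001, 0, 0, 0, 0, 0, -0.0015, 0, 0, 0, 0, 0, -0.002, 0, 0, 0, 0, 0, -0.0025, 0, 0, 0, 0, 0, -0.0025, 0, 0, 0]
}}

```text
t: 29.25
ee_pos: [0.4745, -0.3597, 0.1401]
ee_rot: [3.139, -0.002, 1.574]
ft_force: [0.7, 0.9, -2.6]
grip_width: 0.474
```

{"fn": "apply_moves", "kwargs": {
  "series": [0, 0, -0.0005, 0, 0, 0, 0, 0, -0.001, 0, 0, 0, 0, 0, -0.0012, 0, 0, 0]
}}

```text
t: 29.5
ee_pos: [0.4746, -0.3597, 0.1401]
ee_rot: [3.139, -0.002, 1.574]
ft_force: [-3.3, 3.5, 6.6]
grip_width: 0.474
```

Contact at .1401, as expected for a seated holder. Releasing.

{"fn": "apply_moves", "kwargs": {
  "series": [0, 0, 0, 0, 0, 0, 0, 0, 0, 0, 0, 0, 0, 0, 0, 0, 0, 0, 0, 0, 0, 0, 0, 0, 0, 0, 0, 0, 0, 0, 0, 0, 0, 0, 0, 0],
  "fingers": 0.087
}}

```text
t: 30.0
ee_pos: [0.4746, -0.3598, 0.14]
ee_rot: [3.139, -0.002, 1.574]
ft_force: [-0.8, -0.4, 0.3]
grip_width: 0.843
```

{"fn": "apply_moves", "kwargs": {
  "series": [0, 0, 0.02, 0, 0, 0, 0, 0, 0.06, 0, 0, 0, 0, 0, 0.1, 0, 0, 0, 0, 0, 0.14, 0, 0, 0, 0, 0, 0.165, 0, 0, 0, 0, 0, 0.165, 0, 0, 0]
}}

```text
t: 30.5
ee_pos: [0.4769, -0.3619, 0.3134]
ee_rot: [3.13, 0.007, 1.574]
ft_force: [0.0, -0.3, 0.5]
grip_width: 1.001
```

Run:
```python
from h import *
turn(1.571)
from rig import r
for n in("scene","side"):
    P=cloud(r.grab_frame(n)).reshape(-1,3)
    for k,c,o in(("spare",(.431,-.07),28),("preset",(.474,-.359),40)):
        d=np.hypot(*(P[:,:2]-c).T)
        m=(d<.04)&(P[:,2]>(o+110)/1e3)&(P[:,2]<(o+128)/1e3);q=circ(P[m,:2],.021,c)
        print(n,k,m.sum(),(q[0]*1e3).round(1),"top",np.nanpercentile(P[(d<.03)&(P[:,2]<.25),2],99.).round(4))
```

```text
tcp [ 0.4769 -0.3619  0.3134] rotvec [ 0.007  0.012 -0.003] q [-0.78  0.1   1.49  0.    1.54 -2.36]
scene spare 57 [431.1 -71.4] top 0.1848
scene preset 62 [ 474.7 -362.8] top 0.2003
side spare 83 [433.5 -67.3] top 0.1821
side preset 71 [ 476.5 -358.7] top 0.194
```

{"fn": "apply_moves", "kwargs": {
  "series": [-0.045, 0.292, 0, 0.007, 0.012, 0, -0.045, 0.292, 0, 0.007, 0.012, 0, -0.045, 0.292, 0, 0.007, 0.012, 0, -0.045, 0.292, 0, 0.007, 0.012, 0, -0.045, 0.292, 0, 0.007, 0.012, 0, -0.045, 0.292, 0, 0.007, 0.012, 0, -0.045, 0.292, 0, 0.007, 0.012, 0, -0.045, 0.292, 0, 0.007, 0.012, 0, -0.045, 0.292, 0, 0.007, 0.012, 0]
}}

```text
t: 31.35
ee_pos: [0.4293, -0.0661, 0.305]
ee_rot: [-3.133, -0.008, 1.578]
ft_force: [0.1, -0.6, 0.2]
grip_width: 0.998
```

```bash
python3 -c "
from h import *
turn(1.571)"
```

```text
tcp [ 0.4293 -0.0661  0.305 ] rotvec [-0.007 -0.009 -0.007] q [-0.34 -0.29  1.87  0.    1.57 -1.92]
```

{"fn": "apply_moves", "kwargs": {
  "series": [0.0025, -0.004, -0.02, 0, 0, 0, 0.0025, -0.004, -0.05, 0, 0, 0, 0.0025, -0.004, -0.08, 0, 0, 0, 0.0025, -0.004, -0.11, 0, 0, 0, 0.0025, -0.004, -0.135, 0, 0, 0, 0.0025, -0.004, -0.155, 0, 0, 0, 0.0025, -0.004, -0.167, 0, 0, 0, 0.0025, -0.004, -0.174, 0, 0, 0, 0.0025, -0.004, -0.177, 0, 0, 0, 0.0025, -0.004, -0.177, 0, 0, 0, 0.0025, -0.004, -0.177, 0, 0, 0]
}}

```text
t: 32.27
ee_pos: [0.4322, -0.0707, 0.1284]
ee_rot: [-3.133, -0.007, 1.578]
ft_force: [0.8, -0.9, -0.2]
grip_width: 1.002
```

```bash
python3 -c "
from h import *
turn(1.571)"
```

```text
tcp [ 0.4322 -0.0707  0.1284] rotvec [-0.007 -0.008 -0.007] q [-0.35 -0.14  2.08  0.    1.21 -1.92]
```

Straighten the tilt, then close and lift.

{"fn": "apply_moves", "kwargs": {
  "series": [0, 0, -0.001, -0.007, -0.008, -0.007, 0, 0, -0.001, -0.007, -0.008, -0.007, 0, 0, -0.001, -0.007, -0.008, -0.007]
}}

```text
t: 32.52
ee_pos: [0.4326, -0.0708, 0.1282]
ee_rot: [3.14, 0.0, 1.571]
ft_force: [0.8, 0.0, 0.3]
grip_width: 0.998
```

{"fn": "apply_moves", "kwargs": {
  "series": [0, 0, 0, 0, 0, 0, 0, 0, 0, 0, 0, 0, 0, 0, 0, 0, 0, 0, 0, 0, 0, 0, 0, 0, 0, 0, 0, 0, 0, 0, 0, 0, 0, 0, 0, 0, 0, 0, 0, 0, 0, 0, 0, 0, 0, 0, 0, 0, 0, 0, 0, 0, 0, 0],
  "fingers": 0.03
}}

```text
t: 33.27
ee_pos: [0.4326, -0.0701, 0.1282]
ee_rot: [3.14, -0.001, 1.571]
ft_force: [-0.0, 4.9, 2.0]
grip_width: 0.474
```

{"fn": "apply_moves", "kwargs": {
  "series": [0, 0, 0.005, 0, 0, 0, 0, 0, 0.015, 0, 0, 0, 0, 0, 0.03, 0, 0, 0, 0, 0, 0.05, 0, 0, 0, 0, 0, 0.07, 0, 0, 0, 0, 0, 0.09, 0, 0, 0, 0, 0, 0.11, 0, 0, 0, 0, 0, 0.13, 0, 0, 0, 0, 0, 0.145, 0, 0, 0, 0, 0, 0.155, 0, 0, 0, 0, 0, 0.16, 0, 0, 0, 0, 0, 0.16, 0, 0, 0]
}}

```text
t: 34.27
ee_pos: [0.4329, -0.0704, 0.2892]
ee_rot: [3.139, -0.0, 1.57]
ft_force: [1.0, -0.6, -5.7]
grip_width: 0.472
```

```bash
python3 -c "
from h import *
turn(1.571)"
```

```text
tcp [ 0.4329 -0.0704  0.2892] rotvec [-0.     0.003  0.001] q [-0.34 -0.28  1.89  0.    1.53 -1.91]
```

{"fn": "apply_moves", "kwargs": {
  "series": [0.006, 0.002, 0, 0, 0, 0, 0.02, 0.007, 0, 0, 0, 0, 0.045, 0.016, 0, 0, 0, 0, 0.072, 0.026, 0, 0, 0, 0, 0.1, 0.036, 0, 0, 0, 0, 0.128, 0.046, 0, 0, 0, 0, 0.153, 0.055, 0, 0, 0, 0, 0.175, 0.063, 0, 0, 0, 0, 0.19, 0.068, 0, 0, 0, 0, 0.197, 0.071, 0, 0, 0, 0, 0.198, 0.071, 0, 0, 0, 0, 0.198, 0.071, 0, 0, 0, 0]
}}

```text
t: 35.27
ee_pos: [0.6303, 0.0007, 0.2875]
ee_rot: [-3.141, -0.0, 1.571]
ft_force: [-0.8, -0.5, -4.7]
grip_width: 0.468
```

```bash
python3 -c "
from h import *
turn(1.571)"
```

```text
tcp [0.6303 0.0007 0.2875] rotvec [-0. -0.  0.] q [-0.12  0.2   1.43  0.    1.51 -1.69]
```

{"fn": "apply_moves", "kwargs": {
  "series": [0, 0, -0.01, 0, 0, 0, 0, 0, -0.03, 0, 0, 0, 0, 0, -0.05, 0, 0, 0, 0, 0, -0.07, 0, 0, 0, 0, 0, -0.082, 0, 0, 0, 0, 0, -0.087, 0, 0, 0, 0, 0, -0.087, 0, 0, 0]
}}

```text
t: 35.85
ee_pos: [0.6289, 0.0006, 0.1988]
ee_rot: [-3.138, -0.001, 1.57]
ft_force: [-0.3, -0.7, -4.7]
grip_width: 0.469
```

```bash
python3 -c "
from h import *
turn(1.571);duo('d5',[.630,0,.11]);lean('d5',[.6303,.0007,.2])"
```

```text
tcp [6.289e-01 6.000e-04 1.988e-01] rotvec [-0.001 -0.003  0.001] q [-0.12  0.25  1.54  0.    1.36 -1.69]
scene crop centre 280 202
side crop centre 269 191
scene 119 grip off mm [-4.3 -3.5] tilt x,y deg [-0.9 -0.5] dz 0.4 med 0.78
side 148 grip off mm [ 0.9 -1.6] tilt x,y deg [-0.2 -2. ] dz 3.9 med 1.44
```

View pics/d5.png

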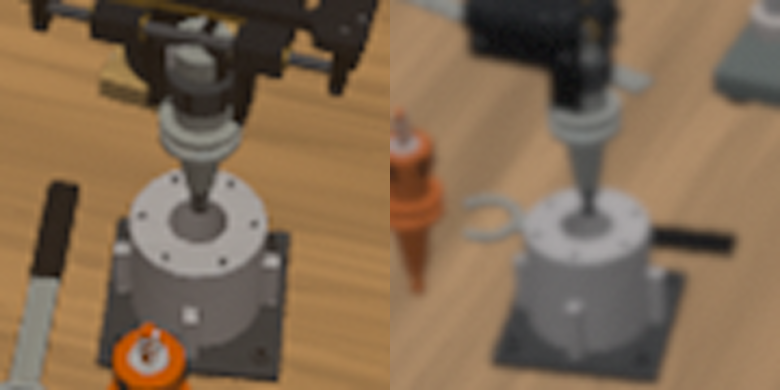

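The stud sits over the hole in both views: (200,208) over (198,222), and (588,208) over (587,222). Lowering.

{"fn": "apply_moves", "kwargs": {
  "series": [0.001, 0, -0.004, 0, 0, 0, 0.001, 0, -0.011, 0, 0, 0, 0.001, 0, -0.019, 0, 0, 0, 0.001, 0, -0.027, 0, 0, 0, 0.001, 0, -0.035, 0, 0, 0, 0.001, 0, -0.043, 0, 0, 0, 0.001, 0, -0.051, 0, 0, 0, 0.001, 0, -0.059, 0, 0, 0, 0.001, 0, -0.066, 0, 0, 0, 0.001, 0, -0.072, 0, 0, 0, 0.001, 0, -0.075, 0, 0, 0, 0.001, 0, -0.076, 0, 0, 0]
}}

```text
t: 36.95
ee_pos: [0.6313, 0.0006, 0.1247]
ee_rot: [-3.141, -0.0, 1.571]
ft_force: [0.3, 0.5, -4.8]
grip_width: 0.474
```

{"fn": "apply_moves", "kwargs": {
  "series": [0, 0, -0.001, 0, 0, 0, 0, 0, -0.002, 0, 0, 0, 0, 0, -0.0025, 0, 0, 0, 0, 0, -0.003, 0, 0, 0, 0, 0, -0.003, 0, 0, 0]
}}

```text
t: 37.37
ee_pos: [0.6315, 0.0006, 0.1219]
ee_rot: [3.141, -0.0, 1.571]
ft_force: [0.1, -0.5, -4.9]
grip_width: 0.476
```

{"fn": "apply_moves", "kwargs": {
  "series": [-0.001, 0, -0.001, 0, 0, 0, -0.001, 0, -0.002, 0, 0, 0, -0.001, 0, -0.0025, 0, 0, 0, -0.001, 0, -0.003, 0, 0, 0, -0.001, 0, -0.0035, 0, 0, 0, -0.001, 0, -0.0035, 0, 0, 0]
}}

```text
t: 37.87
ee_pos: [0.6304, 0.0006, 0.1184]
ee_rot: [3.141, -0.0, 1.571]
ft_force: [0.6, -0.3, -5.0]
grip_width: 0.472
```

{"fn": "apply_moves", "kwargs": {
  "series": [0, 0, -0.0006, 0, 0, 0, 0, 0, -0.001, 0, 0, 0, 0, 0, -0.0012, 0, 0, 0, 0, 0, -0.0012, 0, 0, 0]
}}

```text
t: 38.2
ee_pos: [0.6307, 0.0006, 0.1183]
ee_rot: [3.141, -0.0, 1.571]
ft_force: [-4.6, 0.5, 4.9]
grip_width: 0.47
```

Contact at z .1183, so it's seated. Release and retreat to the side for a last look.

{"fn": "apply_moves", "kwargs": {
  "series": [0, 0, 0, 0, 0, 0, 0, 0, 0, 0, 0, 0, 0, 0, 0, 0, 0, 0, 0, 0, 0, 0, 0, 0, 0, 0, 0, 0, 0, 0, 0, 0, 0, 0, 0, 0],
  "fingers": 0.087
}}

```text
t: 38.7
ee_pos: [0.6308, 0.0006, 0.1182]
ee_rot: [3.141, -0.0, 1.571]
ft_force: [-0.5, -0.7, -0.9]
grip_width: 0.841
```

{"fn": "apply_moves", "kwargs": {
  "series": [0, 0, 0.02, 0, 0, 0, 0, 0, 0.06, 0, 0, 0, 0, 0, 0.1, 0, 0, 0, 0, 0, 0.14, 0, 0, 0, 0, 0, 0.18, 0, 0, 0, -0.04, 0.03, 0.2, 0, 0, 0, -0.08, 0.06, 0.22, 0, 0, 0, -0.11, 0.09, 0.24, 0, 0, 0, -0.13, 0.12, 0.25, 0, 0, 0, -0.14, 0.14, 0.25, 0, 0, 0, -0.14, 0.14, 0.25, 0, 0, 0, -0.14, 0.14, 0.25, 0, 0, 0]
}}

```text
t: 39.7
ee_pos: [0.4901, 0.1424, 0.3697]
ee_rot: [3.137, -0.001, 1.574]
ft_force: [1.0, -0.2, -0.4]
grip_width: 0.998
```

Run:
```python
from h import *
from rig import r
ims=[]
for n in("scene","side"):
    f=r.grab_frame(n);P=cloud(f).reshape(-1,3)
    ims.append(f["image"][:320,100:500])
    for k,c,o in(("stand",(.6305,0),18),("preset",(.474,-.359),40),("rackM",(.441,.3635),23)):
        d=np.hypot(*(P[:,:2]-c).T);out=[]
        for lo,hi,rad in((110,128,.021),(76,88,.025)):
            m=(d<.04)&(P[:,2]>(o+lo)/1e3)&(P[:,2]<(o+hi)/1e3);out.append((circ(P[m,:2],rad,c)[0]*1e3).round(1))
        print(n,k,out,"top",np.nanpercentile(P[(d<.03)&(P[:,2]<.25),2],99.).round(4))
cv2.imwrite("pics/end.png",np.hstack(ims)[...,::-1]);s=r.sense();print(s["t"],s["ft_force"].round(1))
```

```text
scene stand [array([629. ,  -2.2]), array([628.7,  -2.3])] top 0.1749
scene preset [array([ 474.9, -362.8]), array([ 474., -363.])] top 0.2012
scene rackM [array([440.5, 360.7]), array([439.7, 360.4])] top 0.1798
side stand [array([631.6,   1.6]), array([ 6.323e+02, -6.000e-01])] top 0.173
side preset [array([ 477.8, -358.4]), array([ 477. , -360.1])] top 0.1948
side rackM [array([442.3, 364.1]), array([443.6, 362.7])] top 0.1783
39.8 [ 0.  -0.2 -0.5]
```

View pics/end.png

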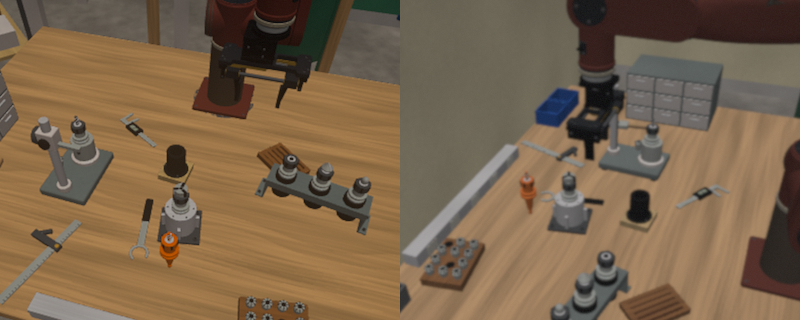

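The last view shows the V cutter in the rack's middle pocket (322,180), the spiral in the presetter (80,140) and the surfacing head in the stand (180,200). The spare pocket is empty again (176,160), and the orange tool and outer rack holders are untouched.

```bash
python3 -c "
from rig import r
print(r.sign_off())"
```

```text
the job is handed in; nothing more can be done
None
```

All three tools are in their next places, and I handed the job in at about 40 s of robot time. I parked the surfacing cutter in the spare pocket first. Then I moved the V-groove cutter into the rack's middle pocket, the spiral cutter into the presetter, and the surfacing cutter into the tightening stand.

- **Seating:** Each holder was lowered upright, in millimetre steps or less at the end, until the wrist force turned from carrying to contact. Contact came within 1 mm of the height a seated holder should give, and only then did I release it. The highest wrist force I read was about 9 N.
- **Last views:** Both cameras show the three tools upright and centred within about 4 mm, which is no more than the cameras disagree with each other. Tool tops are at about the stated heights. The surfacing cutter in the stand and the spiral in the presetter read up to 5 mm off. Camera bias and noise probably explain that: the surfacing cutter also read up to 5 mm high while seated in the rack.
- **Disagreements:** The scene and side cameras differed by about 4 mm in y, so I used their average and the wrist camera. The held-tool tilt fit was noisy, at up to 2.8°, but every tool went in without side load before contact.
- **Left alone:** The orange look-alike and the two outer rack holders were not touched, and the spare pocket is empty again.

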